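# Shut the instrument cabinet and set the tweezers to the gauge gap

## Robot

A 6-joint arm with a two-finger parallel gripper is mounted at the origin on the work surface. World frame = base frame: x ahead of the robot, y to its left, z up, the work surface at z = 0. Lengths are in m, angles in rad, forces in N, time in s.
With the tool pointing down it reaches from about 0.35 to 0.775 m from the base axis. Payload 5.5 kg.
Tool frame: the origin (TCP) lies midway between the tips of the shut fingers; the grasp point (between the pads) lies 19 mm behind it; z points along the fingers, y is the direction in which the jaws open and shut (so a half turn about z gives the same grasp; the last joint's range is limited). The gripper opens to 85 mm and grips with 20 to 120 N. Pads are 22 mm wide; open, the fingers measure 114 mm over their backs; the gripper's body (76 mm by 85 mm) begins 54 mm behind the grasp point. The pads swing forward as they close: fully open they stand 13 mm farther back than shut.
Start: joints at [1.175, 0.313, 0.046, 1.304, 0, 1.431], TCP at [0.146, 0.556, 0.231] pointing down, gripper open.
Joint ranges: [-2.76, 2.76], [-0.86, 1.69], [-1.03, 1.26], [-2.2, 2.34], [-1.47, 1.5], [-3.14, 3.14]. Speed limits (rad/s): [2.57, 2.57, 3.14, 3.14, 3.14, 3.14].

## Interface

Orientations are given as a unit quaternion [x, y, z, w].
In Python, from rig import status, optics, job, search_frame, cut_out, mark_of gives the robot as it stands. The module is installed in compiled form; this text tells all that it offers.
- The arm moves only by the tool arm_command, never from a script. Its argument "motion" is one flat list of numbers, 7 for each row, row after row: the shift along the tool's x, y, z in m, then the turn, a rotation vector about the tool's x, y, z in rad, then the finger opening in m, from 0 to 0.0854. In form: [x, y, z, ax, ay, az, jaw, x, y, z, ax, ay, az, jaw, ...]. A call has 1 to 10 rows; each row shifts and turns the commanded pose from where the row before left it, along the tool's axes as they then stand; what a row does not reach is not made up. A row lasts 1/10 s, in which the tool goes at most 50 mm and 8.59 degrees, less where a joint would pass 70% of its speed; a pose out of reach is approached as far as the arm can. A call is refused whole if a number of a shift passes 0.05 or a number of a turn 0.15, either way. A call with a gripper value outside its range is refused whole. The fingers move at their own pace and stop on an object; "squeeze" is the grip in N (left out, the last holds). Time passes only in rows, so rows that do not move let the fingers close. It gives the time, the measured TCP pose, the force and the opening at its end, in the units of the state.
- status.get_state(): the state, without advancing time (a new reading comes with each control period).
- optics.read_camera(name): name is "side" or "top"; returns a dict with "color" (384x512x3 uint8, red, green, blue), "z_map" (384x512 float32, m along the optical axis (not along the pixel's ray), 0 where there is no reading), "K" (3x3 intrinsics, pixels), "distortion" ([k1, k2, p1, p2, k3] as OpenCV has them; the pictures are not rectified), "position" and "rotation" of the camera in the world. Camera axes: x right, y down, z forward; pixel columns grow to the right and rows downward; lengths in m; the calibration is good to about 2 mm. A picture is of the moment at which its call begins.
- job.sign_off(): hands the job in, once; it reports no verdict.
Trained networks look in a picture, given as the dict that the camera call returned (one of the last four; its "shot" number tells which), for a name from the list of things; names that differ only in an ending like _2 or _b are one class to them, and where a whole thing is asked for, a point or a joint stands for the part that bears it (a point fixed in the world has none). Each returns a list of dicts, best first, with "conf" (0 to 1); they miss things now and then, are a little off and sometimes report something else, mostly with a low value. They report only what shows in the picture. A call takes as long as a camera call. They do not tell look-alikes from the thing itself.
- search_frame(picture, name): "point" ([x, y, z] in m, in world coordinates, good to about 4 mm: the middle of the surface that is visible of it).
- cut_out(picture, name): "mask" (384x512 bool, what is visible of it).
- mark_of(picture, name): "point" ([x, y, z] in m, in world coordinates, good to about 4 mm: a listed point, or the origin of a listed thing).
The state is a dict: "t": time; "qpos": joint angles; "dq": joint speeds; "effort": joint torques, N m; "eef_pos": TCP position; "eef_rot": TCP orientation; "contact_force": force on the tool from outside, world axes, zero at the start; "wrist_torque": the same for the moment, N m; "opening": finger opening in m.
Only numpy, scipy, OpenCV 4.12 (cv2) and the standard library are available. Lean on these libraries where they do the work, as an engineer would, in place of code of your own. Each camera call takes 0.05 s, during which the arm holds its last target.

## Task

Put this pair of tweezers into use: first push the door of the small instrument cabinet shut until it clicks home on its catch, so that what is inside stays clean, then pick the steel tweezers up off their rest. Check them against the gap gauge: hold the tips a couple of centimetres above the middle of its top, clear of it, the tweezers pointing along its dark band, and squeeze until the gap between the tips is just the width of that band (15 mm). Finish while still holding them there, squeezed steadily at that gap, with the door still shut and the other things on the bench undisturbed.

Things in the scene. Friction and masses are not known exactly. Their poses are not given: they have to be found in the camera images.
- cabinet: White bench-top instrument cabinet, fixed: 220 deep (x) x 250 wide (y) x 250 mm tall. Origin: centre of its underside, on the bench. Its own -x side is the open front, 110 mm from the origin, covered by the door; its own +x axis points to its back. It stands to the robot's right.
- door (a joint): Opening angle of the cabinet's door, rad: 0 = fully shut, growing as it opens towards the robot (starts 0.5 to 1.0, at most 1.6). A sprung roller catch pushes back between about 0.09 and 0.04 rad (about 4 N of push at 200 mm from the hinge), then snaps the door to 0 and keeps it; short of that it stays ajar. Elsewhere it turns easily and stays where it is left.
- door_push (a point): Point for pushing on the door's flat outer face: 200 mm from the hinge axis, 223 mm above the bench, 20 mm below the door's top edge (a small D-handle, 18 mm out, sits lower, 67 to 127 mm above the bench). Axes: when shut as the cabinet's, -x the outward normal, y from the hinge along the door; they turn with the door by the joint angle about +z.
- door_hinge (a point): Point on the vertical hinge axis at the height of door_push, at the cabinet's front right corner seen from the robot: x = -111, y = -125 mm in the cabinet's frame. The axis lies in the plane of the door's inner face; the door is 16 mm thick, 250 mm wide, its top 243 mm above the bench (cabinet top 250).
- tweezers: Large sprung steel tweezers, 184 mm long, 12 mm high, about 70 g, lying flat on the rest, arms opening sideways. Origin: underside, midway between the two ribbed finger flats (38 mm long in x, 12 mm high, centred at the origin); +x points to the tips (85 mm ahead), heel 99 mm behind, z up. Width over the flats: 37 mm free, 29 mm at the 15 mm tip gap. Mass centre within 15 mm of the origin.
- jaw_left (a joint): Squeeze angle of the left (+y) arm about the heel, rad: 0 = free (starts 0), 0.05 at the 15 mm gap when both arms share evenly, at most 0.09. Tip gap = 32 mm - 170 mm x (jaw_left + jaw_right); it changes 2.0 times as fast as the width over the flats. A spring: about 5 N on each flat at the 15 mm gap; springs back when released.
- jaw_right (a joint): Squeeze angle of the right arm, same meaning.
- tip_left (a point): Point on the inner face of the left arm's tip, at half its height, 2 mm short of its end. The distance between tip_left and tip_right is the tip gap.
- tip_right (a point): Point on the inner face of the right arm's tip, likewise.
- tip_mid (a point): Point midway between the tips, carried by the tweezers' heel: 83 mm ahead (+x) of the tweezers' origin and 6 mm above their underside; axes as the tweezers'.
- rest: Black plastic tweezers rest, fixed: base plate 160 (x) x 70 (y) x 6 mm and two cross rails 10 mm thick, 60 mm wide, tops 30 mm above the bench, 65 mm behind and 55 mm ahead of its centre. The tweezers lie on the rails, origin over its centre, underside 30 mm above the bench; between the rails the room beside and under the flats is free. Origin: centre of its underside.
- gauge_mark (a point): Centre of the top face of the gap gauge: a fixed bare-metal block 70 (x) x 60 (y) x 20 mm with one dark band, 15 mm wide (y) and running its whole length (x) through the middle of the top. x along the band, z up; the point is 20 mm above the bench.
- tube_rack: Bystander: grey tube rack 85 x 125 x 45 mm, loose; origin centre of its underside. Not to be disturbed.
- tin: Bystander: flat metal tin 114 x 79 x 25 mm, loose; origin centre of its underside. Not to be disturbed.
- reagent_jar: Bystander: small white screw-top jar, 56 mm across, 75 mm tall, loose; origin centre of its underside. Not to be disturbed.
Mind the look-alikes: they are no part of the job. Leave any orange look-alike of the part that bears gauge_mark alone.

How it is judged:
By the outcome, as a careful person would: the job done as asked, in the order asked, and still so for the second after the job is handed in, while the arm keeps its last pose, push and grip.
It also fails if it takes over 51 s, if anything falls off the work surface, if the arm or the gripper's body presses on something with over 40 N, if the wrist force passes 120 N, or if a joint passes its speed limit or range.

## Working session

There is one attempt and no reset: what is moved stays moved. The work goes in short steps, Python scripts to look and compute and a tool call to move; the robot and the scene stay as the last step left them, time stands still between calls to the robot, and variables do not carry over. Pictures are saved under pics/ and viewed, and the job is handed in when it is done.

Besides the shell and the picture viewer there is one more tool, called after ">>>" by a JSON object that holds its "fn" and its "kwargs". arm_command: Moves the arm, as the interface text tells. Its arguments: {"type":"object","properties":{"motion":{"type":"array"},"squeeze":{"type":"number"}},"required":["motion"]}

```bash
mkdir -p pics; python3 - <<'E'
from rig import status, optics, job, search_frame, cut_out, mark_of
import cv2, pickle
s=status.get_state(); print(s)
for n in ["side","top"]:
    p=optics.read_camera(n)
    cv2.imwrite(f"pics/{n}0.png",cv2.cvtColor(p["color"],cv2.COLOR_RGB2BGR))
    pickle.dump(p,open(f"pics/{n}0.pkl","wb"))
    print(n,p["position"],p["rotation"],p["K"],p["distortion"])
    for t in ["cabinet","door_push","door_hinge","tweezers","tip_mid","tip_left","tip_right","rest","gauge_mark","tube_rack","tin","reagent_jar"]:
        r=mark_of(p,t)
        print(t,[( [round(float(v),3) for v in d["point"]],round(d["conf"],2)) for d in r[:3]])
print(status.get_state()["t"])
E
```

```text
{'t': 0.0, 'qpos': array([ 1.17538689e+00,  3.13990009e-01,  4.49414656e-02,  1.30359454e+00,
       -5.92308690e-06,  1.43115557e+00]), 'dq': array([ 0.00054239,  0.00132184,  0.00142479, -0.00049319, -0.00025752,
        0.00085369]), 'effort': array([ 1.84385783e-03, -4.80622959e+01,  2.98534369e+01,  1.93930801e-02,
       -2.17074989e-05,  1.86850224e-05]), 'eef_pos': array([0.14529739, 0.55579454, 0.23039945]), 'eef_rot': array([ 1.27535986e-01,  9.91833514e-01, -8.91312602e-04, -2.41233986e-04]), 'contact_force': array([-1.00894721,  0.18530363,  0.75984045]), 'wrist_torque': array([-0.0120224 ,  0.00439275, -0.01413541]), 'opening': 0.08561386907767123}
side [ 0.07285191 -0.73247405  0.75817356] [ 0.84688285 -0.24832722  0.12144124 -0.45428522] [[374.2922625    0.         254.82630051]
 [  0.         374.2922625  179.85273769]
 [  0.           0.           1.        ]] [-0.08940507  0.          0.          0.          0.        ]
cabinet []
door_push [([0.466, -0.218, 0.224], 0.84)]
door_hinge [([0.623, -0.347, 0.227], 0.89), ([0.567, 0.085, 0.034], 0.31)]
tweezers [([0.48, 0
[... 621 characters left out ...]
 0.           1.        ]] [0.01381799 0.         0.         0.         0.        ]
cabinet [([0.735, -0.22, -0.0], 0.65)]
door_push [([0.476, -0.217, 0.223], 0.81), ([0.514, 0.453, -0.001], 0.66)]
door_hinge [([0.62, -0.344, 0.223], 0.79)]
tweezers [([0.48, 0.091, 0.031], 0.48)]
tip_mid [([0.567, 0.102, 0.037], 0.5)]
tip_left [([0.747, 0.08, 0.002], 0.43)]
tip_right []
rest [([0.48, 0.096, -0.003], 0.84)]
gauge_mark [([0.625, 0.435, 0.021], 0.78), ([0.59, 0.302, 0.021], 0.74), ([0.705, 0.319, 0.018], 0.61)]
tube_rack [([0.748, 0.077, 0.002], 0.75)]
tin [([0.374, 0.326, 0.002], 0.78), ([0.482, 0.092, 0.031], 0.61)]
reagent_jar [([0.515, 0.455, 0.0], 0.86), ([0.475, -0.213, 0.221], 0.64)]
1.3
```

View pics/side0.png

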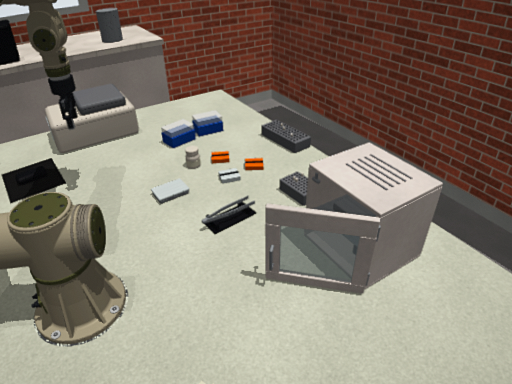

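View pics/top0.png

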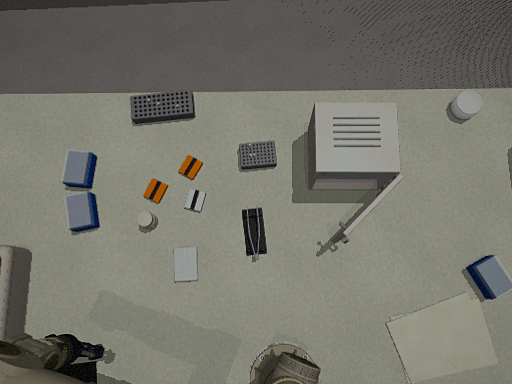

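```bash
cat > h.py <<'E'
import numpy as np, cv2
from scipy.spatial.transform import Rotation as R
def cloud(p):
    h,w=p["z_map"].shape
    v,u=np.mgrid[0:h,0:w]
    uv=np.stack([u.ravel(),v.ravel()],1).astype(np.float64)[:,None]
    n=cv2.undistortPoints(uv,p["K"],np.array(p["distortion"],float))[:,0]
    z=p["z_map"].ravel()
    P=np.c_[n*z[:,None],z]
    rot=np.array(p["rotation"]); rot=R.from_quat(rot) if rot.size==4 else R.from_matrix(rot)
    W=rot.apply(P)+p["position"]
    W[z==0]=np.nan
    return W.reshape(h,w,3)
def plane(p,uv,zw):
    n=cv2.undistortPoints(np.array(uv,float).reshape(-1,1,2),p["K"],np.array(p["distortion"],float))[:,0]
    d=R.from_quat(p["rotation"]).apply(np.c_[n,np.ones(len(n))])
    return p["position"]+d*((zw-p["position"][2])/d[:,2])[:,None]
def proj(p,X):
    r=R.from_quat(p["rotation"]).inv()
    X=np.atleast_2d(X)
    return cv2.projectPoints(r.apply(X-p["position"]),np.zeros(3),np.zeros(3),p["K"],np.array(p["distortion"],float))[0][:,0]
E
python3 - <<'E'
import pickle,cv2,numpy as np
from h import *
for n in ["top","side"]:
    p=pickle.load(open(f"pics/{n}0.pkl","rb"))
    W=cloud(p)
    x,y,z=W[...,0],W[...,1],W[...,2]
    # cabinet top
    m=(abs(z-.25)<.006)&(y<-.05)&(x>.5)
    pts=W[m]
    m2=m.astype(np.uint8)
    print(n,"cab top",m.sum(),np.nanmedian(pts,0)); 
    r=cv2.minAreaRect(pts[:,:2].astype(np.float32)*1000); print(r)
    # door top
    m=(abs(z-.243)<.006)&(x<.62)&(y<-.1)
    pts=W[m]; 
    if len(pts)>5:
        r=cv2.minAreaRect(pts[:,:2].astype(np.float32)*1000); print("door",len(pts),r)
    # gauge
    m=(abs(z-.02)<.005)&(np.hypot(x-.59,y-.30)<.055)
    pts=W[m]; r=cv2.minAreaRect(pts[:,:2].astype(np.float32)*1000); print("gauge",len(pts),r, pts[:,2].mean())
    # rest plate / tweezers
    m=(z>.022)&(z<.06)&(np.hypot(x-.48,y-.09)<.12)
    pts=W[m]; r=cv2.minAreaRect(pts[:,:2].astype(np.float32)*1000); print("tw+rails",len(pts),r)
    for lo in (36,39): 
        q=W[(z>lo/1000)&(z<.06)&(np.hypot(x-.48,y-.09)<.14)]; 
        if len(q)>4: print(lo,len(q),q.mean(0),cv2.minAreaRect(q[:,:2].astype(np.float32)*1000))
    c=p["color"]
    if n=="top":
        im=c[130:290,130:290]; cv2.imwrite("pics/topc.png",cv2.cvtColor(cv2.resize(im,None,fx=3.7,fy=3.7,interpolation=cv2.INTER_CUBIC),cv2.COLOR_RGB2BGR))
    else:
        im=c[130:240,140:280]; cv2.imwrite("pics/sidec.png",cv2.cvtColor(cv2.resize(im,None,fx=5,fy=5,interpolation=cv2.INTER_CUBIC),cv2.COLOR_RGB2BGR))
E
```

```text
top cab top 5613 [ 0.72587036 -0.22274849  0.24878311]
((671.6233520507812, -221.74642944335938), (251.63525390625, 338.2381896972656), 89.56037139892578)
door 451 ((530.6642456054688, -254.53036499023438), (37.834800720214844, 248.3925323486328), 46.13101577758789)
gauge 305 ((588.2681884765625, 297.89404296875), (60.38510513305664, 70.76439666748047), 74.76158905029297) 0.01933601484782383
tw+rails 219 ((469.2098388671875, 93.88208770751953), (180.96961975097656, 57.538536071777344), 6.012078762054443)
36 116 [0.46036268 0.09212328 0.04100943] ((467.4942626953125, 92.97172546386719), (177.4574737548828, 38.43373489379883), 4.183622360229492)
39 83 [0.46294224 0.09116368 0.04231839] ((467.4942626953125, 92.97172546386719), (177.4574737548828, 38.43373489379883), 4.183622360229492)
side cab top 4963 [ 0.71613314 -0.24374223  0.24967522]
((672.6166381835938, -225.09909057617188), (257.76568603515625, 340.5691223144531), 89.82733917236328)
door 716 ((543.8851928710938, -244.64151000976562), (71.38392639160156, 249.57623291015625), 44.53736877441406)
gauge 192 ((587.5341186523438, 295.0966796875), (64.79183959960938, 70.88899993896484), 75.15689849853516) 0.019630892556684137
tw+rails 450 ((470.43341064453125, 91.8502426147461), (181.7655029296875, 60.70716857910156), 5.811351299285889)
36 235 [0.47027055 0.09195518 0.04027684] ((470.59423828125, 94.74034118652344), (182.59800720214844, 43.79376983642578), 2.922854423522949)
39 163 [0.4701855  0.09260875 0.04148796] ((470.797119140625, 94.75070190429688), (182.1918487548828, 43.79376983642578), 2.92285418510437)
```

View pics/topc.png

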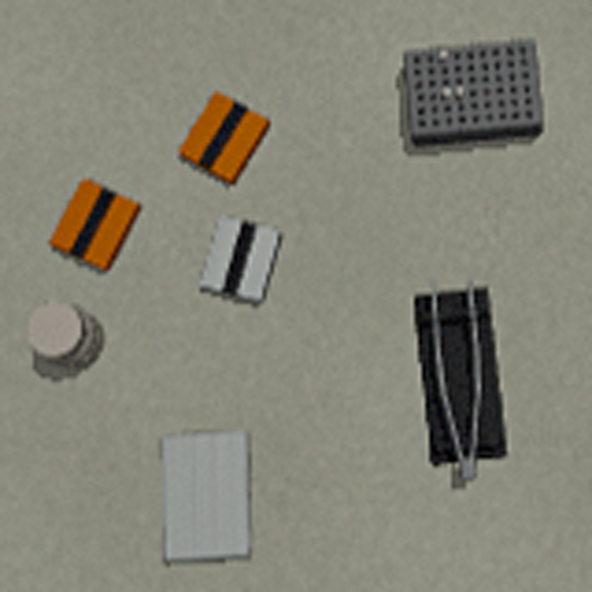

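View pics/sidec.png

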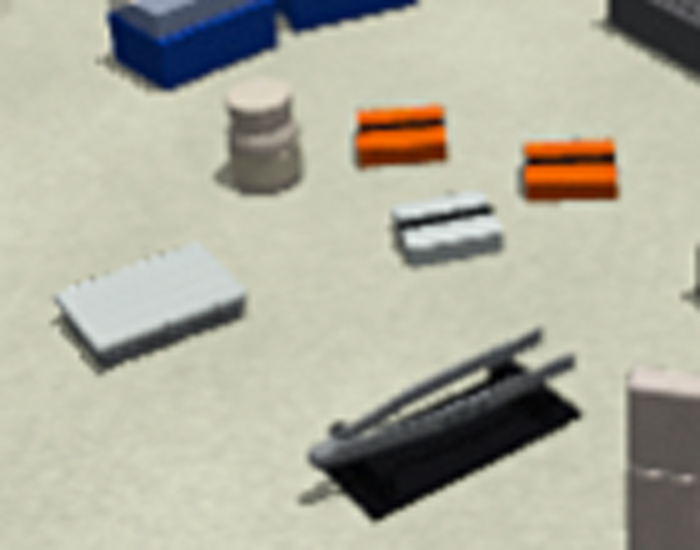

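```bash
python3 - <<'E'
import pickle,cv2,numpy as np
from h import *
for n in ["top","side"]:
    p=pickle.load(open(f"pics/{n}0.pkl","rb"))
    W=cloud(p); x,y,z=W[...,0],W[...,1],W[...,2]
    g=p["color"].max(2).astype(int)
    m=(abs(z-.02)<.006)&(np.hypot(x-.589,y-.298)<.036)&(g<90)
    v,u=np.nonzero(m)
    q=plane(p,np.c_[u,v],.02)[:,:2]; c=q.mean(0); U,S,V=np.linalg.svd(q-c)
    print(n,"band",len(q),c,np.degrees(np.arctan2(V[0,1],V[0,0])),cv2.minAreaRect((q*1000).astype(np.float32)))
    m=(np.hypot(x-.48,y-.093)<.13)&(g<50)&(z<.035)&(z>-.005)
    q=W[m][:,:2]; print("rest",len(q),cv2.minAreaRect((q*1000).astype(np.float32)))
    q=W[m&(z<.012)][:,:2]; print("rest low",len(q),cv2.minAreaRect((q*1000).astype(np.float32)))
    # tweezers top edge
    m=(np.hypot(x-.48,y-.093)<.13)&(z>.037)&(z<.06)
    q=W[m]; 
    def line(s):
        a=np.polyfit(q[s][:,0],q[s][:,1],1); return a
    for lo,hi in [(.375,.41),(.41,.44),(.44,.46),(.46,.48),(.48,.5),(.5,.52),(.52,.54),(.54,.58)]:
        s=(q[:,0]>=lo)&(q[:,0]<hi); yy=q[s,1]
        if s.sum():
            mid=(yy.min()+yy.max())/2; L=yy[yy>mid];Rr=yy[yy<=mid]
            print(lo,s.sum(),yy.min().round(4),Rr.mean().round(4),L.mean().round(4),yy.max().round(4),((Rr.mean()+L.mean())/2).round(4))
    # cabinet top outline only from z in band, x>0.62
    m=(abs(z-.25)<.006)&(y<-.05)&(x>.62)
    cm=m.astype(np.uint8); k,l,st,ce=cv2.connectedComponentsWithStats(cm); i=1+st[1:,4].argmax()
    q=W[l==i][:,:2]; print("cab",cv2.minAreaRect((q*1000).astype(np.float32)))
    # door top strip
    m=(abs(z-.243)<.007)&(x<.615)&(y<-.1); q=W[m][:,:2]; c=q.mean(0); U,S,V=np.linalg.svd(q-c); print("door",len(q),c,np.degrees(np.arctan2(V[0,1],V[0,0])))
    # door face pts
    m=(x<.6)&(y<-.12)&(z>.08)&(z<.235)&(x>.4); q=W[m]; 
    print("face",len(q)); 
E
```

```text
top band 77 [0.58728043 0.29749656] 164.96604836516664 ((584.6163940429688, 287.1908874511719), (37.954673767089844, 66.91075897216797), 74.34841918945312)
rest 738 ((475.9002685546875, 94.54486083984375), (156.4739227294922, 69.38278198242188), 6.150075435638428)
rest low 638 ((475.9002685546875, 94.54486083984375), (156.4739227294922, 69.38278198242188), 6.150075435638428)
0.375 24 0.0798 0.0843 0.0918 0.0963 0.0881
0.41 17 0.0794 0.0796 0.0992 0.1029 0.0894
0.44 11 0.076 0.0774 0.1061 0.1095 0.0918
0.46 12 0.0758 0.0759 0.1106 0.1128 0.0932
0.48 18 0.0757 0.0776 0.1123 0.1128 0.0949
0.5 12 0.0789 0.079 0.1133 0.1161 0.0961
0.52 7 0.0789 0.0811 0.1161 0.1162 0.0986
0.54 9 0.0821 0.0822 0.1161 0.1162 0.0991
cab ((730.7953491210938, -221.60739135742188), (250.19691467285156, 219.72071838378906), 89.38671875)
door 452 [ 0.52288191 -0.25937525] 134.57422518047065
face 156
side band 28 [0.58627373 0.29776943] 164.63784351874975 ((586.8173217773438, 297.4462585449219), (9.256524085998535, 67.31278228759766), 74.60936737060547)
rest 538 ((475.12286376953125, 88.65052795410156), (157.63612365722656, 66.35240936279297), 8.174426078796387)
rest low 437 ((475.12286376953125, 88.65052795410156), (157.63612365722656, 66.35240936279297), 8.174426078796387)
0.375 38 0.0766 0.0814 0.0905 0.0943 0.086
0.41 31 0.0767 0.0794 0.0974 0.1022 0.0884
0.44 27 0.073 0.0765 0.1046 0.1093 0.0906
0.46 27 0.0738 0.0766 0.1084 0.1128 0.0925
0.48 23 0.0753 0.0774 0.1116 0.118 0.0945
0.5 22 0.0756 0.0784 0.1136 0.1172 0.096
0.52 23 0.0755 0.0804 0.1135 0.1173 0.097
0.54 23 0.08 0.0822 0.1168 0.1211 0.0995
cab ((731.13916015625, -223.0086669921875), (252.2119903564453, 222.4611053466797), 89.10591888427734)
door 755 [ 0.52464801 -0.26616852] -45.49592383295892
face 5097
```

```bash
cat > plan.py <<'E'
import numpy as np
from math import cos,sin,radians,degrees,atan2
def yaw_of(q):
    from scipy.spatial.transform import Rotation as R
    m=R.from_quat(q).as_matrix(); return degrees(atan2(m[1,0],m[0,0]))
def plan(cur,wps,jaw,step=.04,astep=.12):
    """cur, wps: (x,y,z,yawdeg) tool-down; prints rows in tool axes"""
    cur=np.array(cur,float); rows=[]
    for w in wps:
        st=step
        if len(w)==5: st=w[4]; 
        w=np.array(w[:4],float)
        d=w-cur; d[3]=(d[3]+180)%360-180
        n=max(1,int(np.ceil(max(np.linalg.norm(d[:3])/st,abs(radians(d[3]))/astep)-.02)))
        start=cur.copy()
        for i in range(n):
            t=start+d*(i+1)/n
            a=radians(cur[3]); dx,dy,dz=t[:3]-cur[:3]
            tx=cos(a)*dx+sin(a)*dy
            ty=sin(a)*dx-cos(a)*dy      # tool y = (sin a,-cos a)
            r=[round(tx,3),round(ty,3),round(-dz,3),0,0,round(-radians(t[3]-cur[3]),3),jaw]
            rows.append(r)
            cur=cur+np.array([cos(a)*r[0]+sin(a)*r[1],sin(a)*r[0]-cos(a)*r[1],-r[2],degrees(-r[5])])
    for i in range(0,len(rows),10):
        print("--",min(10,len(rows)-i)); print([ (float(v) if v else 0) for r in rows[i:i+10] for v in r])
    print("end",cur.round(4))
E
python3 - <<'E'
from plan import *
print(yaw_of([ 1.27535986e-01,  9.91833514e-01, -8.91312602e-04, -2.41233986e-04]))
plan([.1453,.5558,.2304,165.4],[(.30,.44,.30,165.4),(.41,.2,.32,180),(.42,-.0,.32,195),(.40,-.2,.30,225),(.425,-.258,.28,225),(.425,-.258,.215,225)],0.0,step=.045)
E
```

```text
165.34552161445714
-- 10
[-0.036, -0.015, -0.014, 0, 0, 0, 0, -0.036, -0.014, -0.014, 0, 0, 0, 0, -0.035, -0.015, -0.014, 0, 0, 0, 0, -0.036, -0.014, -0.014, 0, 0, 0, 0, -0.036, -0.015, -0.014, 0, 0, 0, 0, -0.028, -0.034, -0.003, 0, 0, -0.042, 0, -0.026, -0.035, -0.004, 0, 0, -0.043, 0, -0.025, -0.037, -0.003, 0, 0, -0.042, 0, -0.023, -0.037, -0.003, 0, 0, -0.043, 0, -0.022, -0.038, -0.003, 0, 0, -0.042, 0]
-- 10
[-0.02, -0.04, -0.004, 0, 0, -0.043, 0, -0.002, -0.04, 0, 0, 0, -0.052, 0, 0, -0.04, 0, 0, 0, -0.053, 0, 0.002, -0.04, 0, 0, 0, -0.052, 0, 0.005, -0.039, 0, 0, 0, -0.052, 0, 0.006, -0.04, 0, 0, 0, -0.053, 0, 0.014, -0.038, 0.004, 0, 0, -0.105, 0, 0.018, -0.035, 0.004, 0, 0, -0.104, 0, 0.022, -0.034, 0.004, 0, 0, -0.105, 0, 0.025, -0.032, 0.004, 0, 0, -0.105, 0]
-- 5
[0.028, -0.028, 0.004, 0, 0, -0.104, 0, 0.012, -0.029, 0.01, 0, 0, 0, 0, 0.012, -0.03, 0.01, 0, 0, 0, 0, 0, 0, 0.033, 0, 0, 0, 0, 0, 0, 0.032, 0, 0, 0, 0]
end [ 4.250000e-01 -2.584000e-01  2.154000e-01  2.249876e+02]
```

>>> {"fn": "arm_command", "kwargs": {"motion": [-0.036,-0.015,-0.014,0,0,0,0,-0.036,-0.014,-0.014,0,0,0,0,-0.035,-0.015,-0.014,0,0,0,0,-0.036,-0.014,-0.014,0,0,0,0,-0.036,-0.015,-0.014,0,0,0,0,-0.028,-0.034,-0.003,0,0,-0.042,0,-0.026,-0.035,-0.004,0,0,-0.043,0,-0.025,-0.037,-0.003,0,0,-0.042,0,-0.023,-0.037,-0.003,0,0,-0.043,0,-0.022,-0.038,-0.003,0,0,-0.042,0], "squeeze": 20}}

```text
t: 2.3
eef_pos: [0.3921, 0.239, 0.3176]
eef_rot: [0.021, 1.0, 0.0, 0.0]
contact_force: [1.0, 0.6, 0.3]
opening: 0.0004
```

>>> {"fn": "arm_command", "kwargs": {"motion": [-0.02,-0.04,-0.004,0,0,-0.043,0,-0.002,-0.04,0,0,0,-0.052,0,0,-0.04,0,0,0,-0.053,0,0.002,-0.04,0,0,0,-0.052,0,0.005,-0.039,0,0,0,-0.052,0,0.006,-0.04,0,0,0,-0.053,0,0.014,-0.038,0.004,0,0,-0.105,0,0.018,-0.035,0.004,0,0,-0.104,0,0.022,-0.034,0.004,0,0,-0.105,0,0.025,-0.032,0.004,0,0,-0.105,0]}}

```text
t: 3.3
eef_pos: [0.4034, -0.1616, 0.3054]
eef_rot: [-0.336, 0.942, -0.0, 0.0]
contact_force: [0.2, 0.3, -0.3]
opening: 0.0003
```

>>> {"fn": "arm_command", "kwargs": {"motion": [0.028,-0.028,0.004,0,0,-0.104,0,0.012,-0.029,0.01,0,0,0,0,0.012,-0.03,0.01,0,0,0,0,0,0,0.033,0,0,0,0,0,0,0.032,0,0,0,0,0,0,0,0,0,0,0]}}

```text
t: 3.9
eef_pos: [0.4221, -0.2565, 0.2121]
eef_rot: [-0.382, 0.924, 0.004, -0.002]
contact_force: [-1.3, -0.4, 0.2]
opening: -0.0002
```

```bash
python3 - <<'E'
from rig import status, optics
import cv2
from plan import *
s=status.get_state(); print(s["t"],s["eef_pos"],yaw_of(s["eef_rot"]),s["contact_force"],s["qpos"])
p=optics.read_camera("side")
im=p["color"][120:320,200:470]
cv2.imwrite("pics/side1.png",cv2.cvtColor(cv2.resize(im,None,fx=2.9,fy=2.9),cv2.COLOR_RGB2BGR))
E
```

```text
3.9 [ 0.42205033 -0.2564964   0.21210483] -135.10823422138787 [-1.28023362 -0.37177697  0.17931564] [-7.08844852e-01  1.70655594e-01 -1.87256262e-01  1.22135321e+00
  8.87930183e-05 -1.49235192e+00]
```

View pics/side1.png

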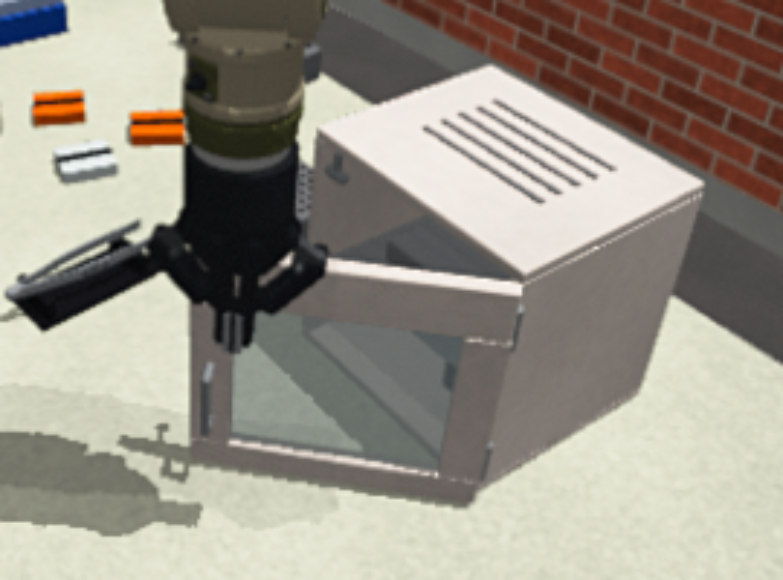

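```bash
cat > door.py <<'E'
from plan import *
import numpy as np
H=(.620,-.346); CY=-0.7
def P(th,off=.027,z=.214,s=.2):
    f=radians(90+CY+th); n=f+radians(90)
    return (H[0]+s*cos(f)+off*cos(n),H[1]+s*sin(f)+off*sin(n),z,180+CY+th)
E
python3 - <<'E'
from door import *
plan([.422,-.2565,.2121,224.9],[P(46,.04)+(.03,),P(45)]+[P(t) for t in (41,37,33,29,25,21,17,14,11,9,8)],0.0,step=.04)
print(P(0))
E
```

```text
-- 10
[-0.018, -0.002, -0.001, 0, 0, -0.003, 0, -0.018, -0.001, -0.001, 0, 0, -0.004, 0, -0.016, 0, 0, 0, 0, 0.017, 0, -0.014, 0.001, 0, 0, 0, 0.07, 0, -0.014, 0.002, 0, 0, 0, 0.07, 0, -0.014, 0.001, 0, 0, 0, 0.07, 0, -0.014, 0.002, 0, 0, 0, 0.07, 0, -0.014, 0.001, 0, 0, 0, 0.07, 0, -0.014, 0.001, 0, 0, 0, 0.069, 0, -0.014, 0.002, 0, 0, 0, 0.07, 0]
-- 4
[-0.011, 0.001, 0, 0, 0, 0.053, 0, -0.01, 0.001, 0, 0, 0, 0.052, 0, -0.007, 0.001, 0, 0, 0, 0.035, 0, -0.004, 0, 0, 0, 0, 0.017, 0]
end [ 5.68100e-01 -1.51400e-01  2.14100e-01  1.87314e+02]
(0.5954454151862173, -0.14568506704535789, 0.214, 179.3)
```

>>> {"fn": "arm_command", "kwargs": {"motion": [-0.018,-0.002,-0.001,0,0,-0.003,0,-0.018,-0.001,-0.001,0,0,-0.004,0,-0.016,0,0,0,0,0.017,0,-0.014,0.001,0,0,0,0.07,0,-0.014,0.002,0,0,0,0.07,0,-0.014,0.001,0,0,0,0.07,0,-0.014,0.002,0,0,0,0.07,0,-0.014,0.001,0,0,0,0.07,0,-0.014,0.001,0,0,0,0.069,0,-0.014,0.002,0,0,0,0.07,0]}}

```text
t: 4.95
eef_pos: [0.5414, -0.163, 0.2211]
eef_rot: [-0.141, 0.99, -0.001, 0.001]
contact_force: [-0.9, -1.4, 0.2]
opening: -0.0002
```

>>> {"fn": "arm_command", "kwargs": {"motion": [-0.011,0.001,0,0,0,0.053,0,-0.01,0.001,0,0,0,0.052,0,-0.007,0.001,0,0,0,0.035,0,-0.004,0,0,0,0,0.017,0]}}

```text
t: 5.35
eef_pos: [0.5719, -0.1528, 0.2207]
eef_rot: [-0.064, 0.998, -0.001, 0.002]
contact_force: [-0.7, -0.2, 1.4]
opening: 0.0003
```

```bash
python3 - <<'E'
from rig import status, optics
import cv2
from plan import *
s=status.get_state(); print(s["t"],s["eef_pos"],yaw_of(s["eef_rot"]),s["contact_force"])
p=optics.read_camera("side")
im=p["color"][120:320,200:470]
cv2.imwrite("pics/side2.png",cv2.cvtColor(cv2.resize(im,None,fx=2.9,fy=2.9),cv2.COLOR_RGB2BGR))
E
```

```text
5.35 [ 0.57187237 -0.1527532   0.220728  ] -172.64561453366065 [-0.70597752 -0.16200822  1.36239955]
```

View pics/side2.png

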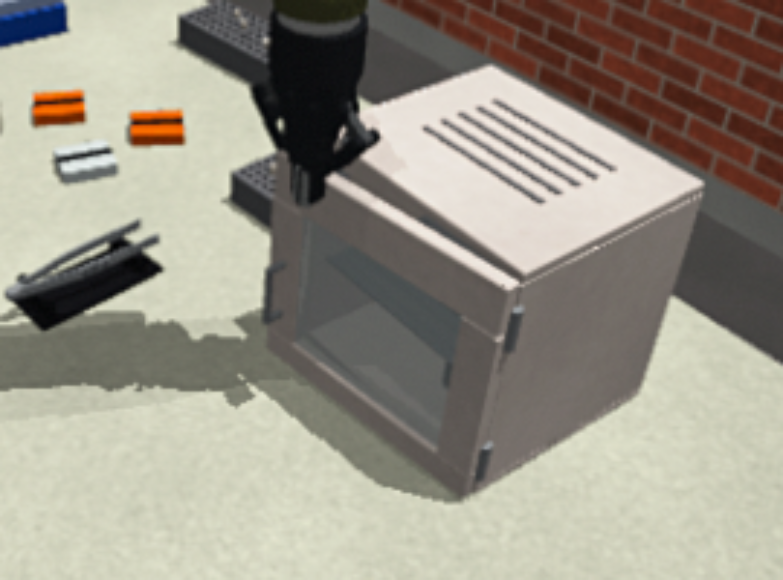

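>>> {"fn": "arm_command", "kwargs": {"motion": [-0.004,0,0,0,0,0.02,0,-0.004,0.001,0,0,0,0.02,0,-0.004,0,0,0,0,0.02,0,-0.004,0,0,0,0,0.02,0,-0.004,0,0,0,0,0.02,0,-0.004,0,0,0,0,0.02,0,-0.003,0,0,0,0,0.02,0]}}

```text
t: 6.1
eef_pos: [0.5965, -0.1497, 0.2182]
eef_rot: [0.007, 1.0, 0.0, -0.001]
contact_force: [-16.6, 3.2, 9.4]
opening: 0.0005
```

```bash
python3 - <<'E'
from rig import status, optics
import cv2
from plan import *
s=status.get_state(); print(s["t"],s["eef_pos"],yaw_of(s["eef_rot"]),s["contact_force"])
E
```

```text
6.1 [ 0.59653247 -0.14973773  0.21824397] 179.23237801955483 [-16.57718646   3.17450696   9.42713883]
```

>>> {"fn": "arm_command", "kwargs": {"motion": [0,0,0,0,0,0,0,0.01,0,0,0,0,0,0,0.03,0,0,0,0,0,0,0.03,0,0,0,0,0,0]}}

```text
t: 6.5
eef_pos: [0.5267, -0.1494, 0.2178]
eef_rot: [0.006, 1.0, -0.0, 0.0]
contact_force: [0.2, -0.3, -0.6]
opening: 0.0001
```

```bash
python3 - <<'E'
from rig import status, optics
import cv2,pickle
from plan import *
from h import *
s=status.get_state(); print(s["t"],s["eef_pos"],yaw_of(s["eef_rot"]),s["contact_force"])
p=optics.read_camera("side")
im=p["color"][120:320,200:470]
cv2.imwrite("pics/side3.png",cv2.cvtColor(cv2.resize(im,None,fx=2.9,fy=2.9),cv2.COLOR_RGB2BGR))
W=cloud(p); x,y,z=W[...,0],W[...,1],W[...,2]
m=(z>.205)&(z<.238)&(x>.57)&(x<.66)&(y>-.345)&(y<-.1)
q=W[m]; print(len(q)); a=np.polyfit(q[:,1],q[:,0],1); 
for _ in range(4):
    r=q[:,0]-np.polyval(a,q[:,1]); k=abs(r)<.006; a=np.polyfit(q[k,1],q[k,0],1)
print(a,k.sum(),np.polyval(a,[-.34,-.146,-.11]))
E
```

```text
6.5 [ 0.52672556 -0.14941465  0.21780387] 179.32157966687421 [ 0.15583649 -0.30758671 -0.62823724]
799
[0.01405098 0.60872739] 791 [0.60395006 0.60667595 0.60718179]
```

View pics/side3.png

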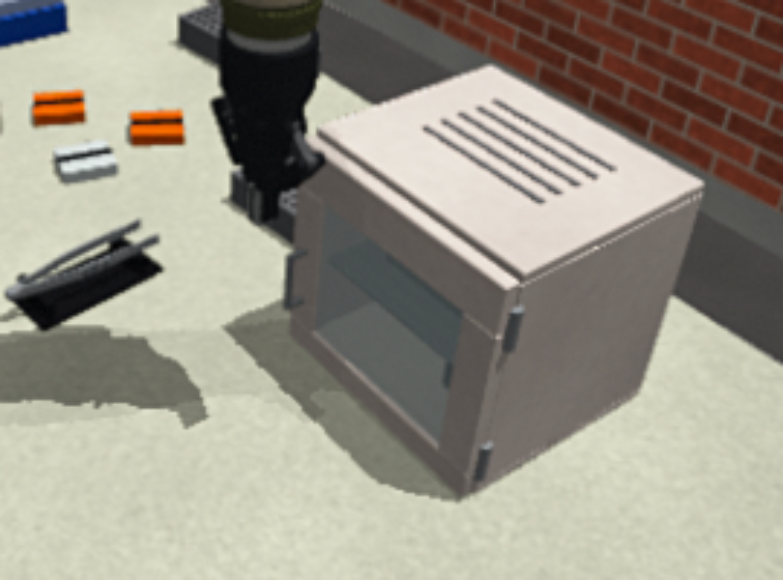

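```bash
python3 - <<'E'
import pickle
from h import *
from scipy.optimize import least_squares
poly=np.array([(-99,1),(-52,9.8),(-19,16.5),(19,17),(83,17.5)])/1000
def dist(q):
    q=np.c_[q[:,0],abs(q[:,1])]; best=np.full(len(q),9.)
    for a,b in zip(poly[:-1],poly[1:]):
        t=np.clip(((q-a)@(b-a))/((b-a)@(b-a)),0,1); best=np.minimum(best,np.linalg.norm(q-a-t[:,None]*(b-a),axis=1))
    return best
for n in ["top","side"]:
    p=pickle.load(open(f"pics/{n}0.pkl","rb")); W=cloud(p); x,y,z=W[...,0],W[...,1],W[...,2]
    q=W[(np.hypot(x-.48,y-.093)<.13)&(z>.037)&(z<.06)]
    def f(v):
        c,s=np.cos(v[2]),np.sin(v[2]); d=q[:,:2]-v[:2]
        l=np.c_[c*d[:,0]+s*d[:,1],-s*d[:,0]+c*d[:,1]]; return dist(l)
    r=least_squares(f,[.478,.093,.09],loss="soft_l1",f_scale=.002); v=r.x
    c,s=np.cos(v[2]),np.sin(v[2]); d=q[:,:2]-v[:2]; lx=c*d[:,0]+s*d[:,1]
    print(n,len(q),v[:2],np.degrees(v[2]),r.fun.mean(),"extent",lx.min(),lx.max())
    ov=cv2.cvtColor(p["color"],cv2.COLOR_RGB2BGR)
    L=[];
    for sg in (1,-1): L.append(np.array([[v[0]+c*a-s*b*sg,v[1]+s*a+c*b*sg,.042] for a,b in poly]))
    k=5; u0,v0=(205,180) if n=="top" else (190,185)
    w=cv2.resize(ov[v0:v0+90,u0:u0+90],None,fx=k,fy=k,interpolation=cv2.INTER_CUBIC)
    for l in L:
        pr=((proj(p,l)-[u0,v0]+.5)*k).astype(np.int32); cv2.polylines(w,[pr],False,(0,0,255),1)
    cv2.imwrite(f"pics/ov_{n}.png",w)
a=cv2.imread("pics/ov_top.png");b=cv2.imread("pics/ov_side.png"); cv2.imwrite("pics/ov.png",cv2.resize(np.hstack([a,b]),(800,400)))
E
```

```text
top 110 [0.47832706 0.0937087 ] 4.756207193475975 0.0010366006359132831 extent -0.09958085230748187 0.07769418404151787
side 214 [0.47843988 0.09297629] 4.904851805392275 0.0015801245385772165 extent -0.09901501673676405 0.08293861793139325
```

View pics/ov.png

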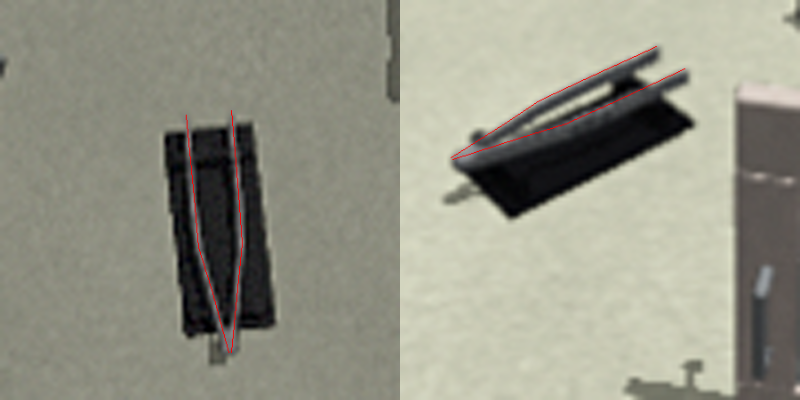

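```bash
python3 - <<'E'
from plan import *
plan([.5267,-.1494,.2178,179.32],[(.47,-.13,.2178,179.32),(.4783,.0934,.13,184.85),(.4783,.0934,.065,184.85)],0.0854,step=.04)
E
```

```text
-- 10
[0.028, 0.009, 0, 0, 0, 0, 0.0854, 0.029, 0.01, 0, 0, 0, 0, 0.0854, -0.001, 0.037, 0.015, 0, 0, -0.016, 0.0854, -0.002, 0.037, 0.014, 0, 0, -0.016, 0.0854, -0.002, 0.038, 0.015, 0, 0, -0.016, 0.0854, -0.002, 0.037, 0.015, 0, 0, -0.016, 0.0854, -0.004, 0.037, 0.014, 0, 0, -0.016, 0.0854, -0.004, 0.037, 0.015, 0, 0, -0.017, 0.0854, 0, 0, 0.032, 0, 0, 0, 0.0854, 0, 0, 0.033, 0, 0, 0, 0.0854]
end [4.787000e-01 9.370000e-02 6.480000e-02 1.848777e+02]
```

>>> {"fn": "arm_command", "kwargs": {"motion": [0.028,0.009,0,0,0,0,0,0.029,0.01,0,0,0,0,0.04,-0.001,0.037,0.015,0,0,-0.016,0.0854,-0.002,0.037,0.014,0,0,-0.016,0.0854,-0.002,0.038,0.015,0,0,-0.016,0.0854,-0.002,0.037,0.015,0,0,-0.016,0.0854,-0.004,0.037,0.014,0,0,-0.016,0.0854,-0.004,0.037,0.015,0,0,-0.017,0.0854,0,0,0.032,0,0,0,0.0854,0,0,0.023,0,0,0,0.0854]}}

```text
t: 7.55
eef_pos: [0.4791, 0.0951, 0.0742]
eef_rot: [-0.044, 0.999, -0.0, 0.001]
contact_force: [0.3, -0.7, -0.8]
opening: 0.0852
```

>>> {"fn": "arm_command", "kwargs": {"motion": [0,0,0,0,0,0,0.0854,0,0,0,0,0,0,0.0854]}}

```text
t: 7.75
eef_pos: [0.4792, 0.0937, 0.0756]
eef_rot: [-0.042, 0.999, 0.0, -0.0]
contact_force: [0.6, -0.2, 0.7]
opening: 0.0851
```

```bash
python3 - <<'E'
from rig import status, optics
import cv2
from plan import *
s=status.get_state(); print(s["t"],s["eef_pos"],yaw_of(s["eef_rot"]),s["contact_force"],s["opening"])
p=optics.read_camera("side")
im=p["color"][120:260,170:360]
cv2.imwrite("pics/side4.png",cv2.cvtColor(cv2.resize(im,None,fx=4,fy=4),cv2.COLOR_RGB2BGR))
E
```

```text
7.75 [0.47915744 0.09374151 0.07560213] -175.14239537101886 [ 0.60257552 -0.22911335  0.66630788] 0.0851203853395795
```

View pics/side4.png

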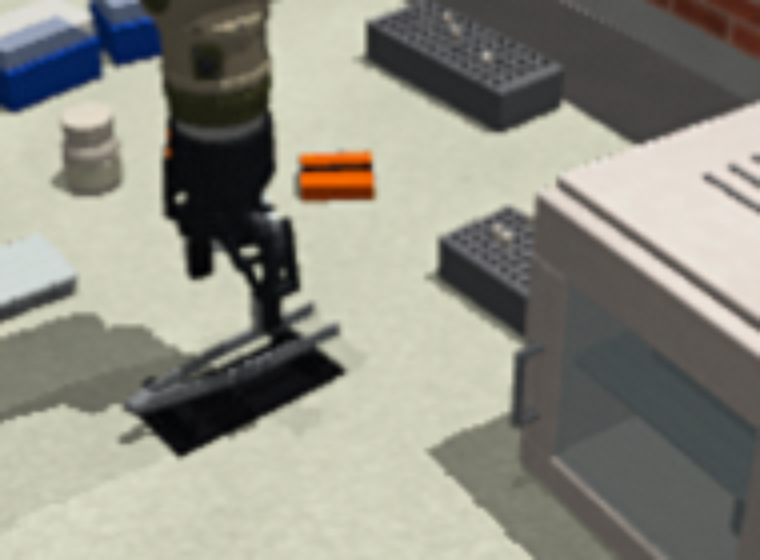

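>>> {"fn": "arm_command", "kwargs": {"motion": [0.0005,0,0.02,0,0,0,0.07,0,0,0.02,0,0,0,0.06,0,0,0.012,0,0,0,0.06,0,0,0.008,0,0,0,0.055,0,0,0,0,0,0,0.05,0,0,0,0,0,0,0.05]}}

```text
t: 8.4
eef_pos: [0.4793, 0.0937, 0.0159]
eef_rot: [-0.042, 0.999, 0.0, 0.0]
contact_force: [-0.3, -0.7, 0.6]
opening: 0.05
```

```bash
python3 - <<'E'
from rig import status, optics
import cv2
from plan import *
s=status.get_state(); print(s["t"],s["eef_pos"],yaw_of(s["eef_rot"]),s["contact_force"],s["opening"])
p=optics.read_camera("side")
im=p["color"][120:260,170:360]
cv2.imwrite("pics/side5.png",cv2.cvtColor(cv2.resize(im,None,fx=4,fy=4),cv2.COLOR_RGB2BGR))
E
```

```text
8.4 [0.47929397 0.09374574 0.01593502] -175.13250414581506 [-0.33807639 -0.74994123  0.6103711 ] 0.04996258626265036
```

View pics/side5.png

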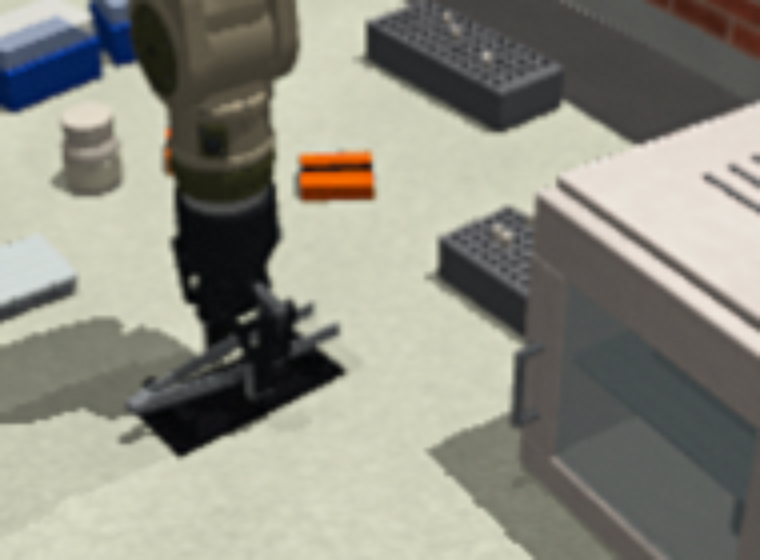

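>>> {"fn": "arm_command", "kwargs": {"motion": [0,0,0,0,0,0,0.042,0,0,0,0,0,0,0.038,0,0,0,0,0,0,0.035,0,0,0,0,0,0,0.032,0,0,0,0,0,0,0.029,0,0,0,0,0,0,0.029,0,0,0,0,0,0,0.029], "squeeze": 20}}

```text
t: 9.15
eef_pos: [0.4799, 0.0938, 0.0165]
eef_rot: [-0.043, 0.999, -0.0, 0.001]
contact_force: [-1.5, -0.4, 7.8]
opening: 0.0292
```

>>> {"fn": "arm_command", "kwargs": {"motion": [0,0,-0.005,0,0,0,0.029,0,0,-0.01,0,0,0,0.029,0,0,-0.02,0,0,0,0.029,0,0,-0.025,0,0,0,0.029,0,0,0,0,0,0,0.029]}}

```text
t: 9.65
eef_pos: [0.4811, 0.094, 0.0786]
eef_rot: [-0.043, 0.999, 0.0, 0.003]
contact_force: [0.3, 0.7, -0.4]
opening: 0.0292
```

```bash
python3 - <<'E'
from rig import status, optics
import cv2
from plan import *
s=status.get_state(); print(s["t"],s["eef_pos"],yaw_of(s["eef_rot"]),s["contact_force"],s["opening"])
p=optics.read_camera("side")
im=p["color"][120:260,170:360]
cv2.imwrite("pics/side6.png",cv2.cvtColor(cv2.resize(im,None,fx=4,fy=4),cv2.COLOR_RGB2BGR))
E
```

```text
9.65 [0.48105175 0.09396978 0.07863207] -175.1088051794344 [ 0.33282696  0.6773863  -0.4430883 ] 0.02923374750988495
```

View pics/side6.png

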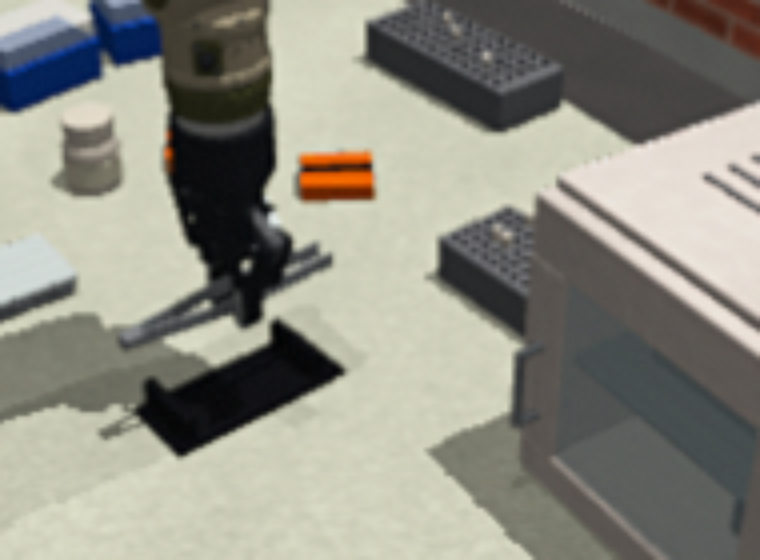

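```bash
cat > meas.py <<'E'
from rig import status, optics, mark_of
import pickle,sys
from plan import *
from h import *
tag=sys.argv[1]
s=status.get_state(); T=s["eef_pos"]; a=radians(yaw_of(s["eef_rot"])-180)
m=R.from_quat(s["eef_rot"]).as_matrix()
print("t",s["t"],"tcp",T.round(4),"yaw",round(degrees(a)%360,2),"tool z",m[:,2].round(4),"open",round(s["opening"],5),"F",s["contact_force"].round(2))
f=np.array([cos(a),sin(a)]); l=np.array([-sin(a),cos(a)])
for n in ["top","side"]:
    p=optics.read_camera(n); pickle.dump(p,open(f"pics/{n}_{tag}.pkl","wb")); cv2.imwrite(f"pics/{n}_{tag}.png",cv2.cvtColor(p["color"],cv2.COLOR_RGB2BGR))
    W=cloud(p); d=W[...,:2]-T[:2]; lx=d@f; ly=d@l; z=W[...,2]-T[2]
    ok=(abs(ly)<.03)&(z>.005)&(z<.045)
    for lo,hi in [(-.105,-.085),(-.085,-.065),(-.065,-.045),(.04,.055),(.055,.07),(.07,.095)]:
        k=ok&(lx>lo)&(lx<hi)
        if k.sum()>2:
            zz=z[k]; yy=ly[k]; mid=(yy.min()+yy.max())/2; L=yy[yy>mid]; Rr=yy[yy<=mid]
            print(n,lo,k.sum(),"z med/max",np.median(zz).round(4),zz.max().round(4),"y R/L",Rr.mean().round(4),L.mean().round(4),"mid",((Rr.mean()+L.mean())/2).round(4),"xmin/max",lx[k].min().round(4),lx[k].max().round(4))
    for t in ["tip_mid","tip_left","tip_right","tweezers"]:
        for d_ in mark_of(p,t)[:2]:
            q=np.array(d_["point"]); e=q[:2]-T[:2]; print("  ",t,round(d_["conf"],2),q.round(4),"local",(e@f).round(4),(e@l).round(4),(q[2]-T[2]).round(4))
E
python3 meas.py a
```

```text
t 9.7 tcp [0.4802 0.0939 0.0771] yaw 4.89 tool z [ 3.7e-03  2.0e-04 -1.0e+00] open 0.02909 F [ 0.   -0.01 -1.1 ]
side -0.105 38 z med/max 0.0212 0.0251 y R/L -0.0048 0.0025 mid -0.0011 xmin/max -0.1041 -0.0855
side -0.085 39 z med/max 0.0199 0.0241 y R/L -0.0068 0.0051 mid -0.0009 xmin/max -0.0841 -0.0653
side -0.065 47 z med/max 0.019 0.0249 y R/L -0.0088 0.0074 mid -0.0007 xmin/max -0.064 -0.0452
side 0.04 17 z med/max 0.0189 0.0241 y R/L -0.011 0.0088 mid -0.0011 xmin/max 0.0402 0.0542
side 0.055 29 z med/max 0.0186 0.0243 y R/L -0.011 0.0082 mid -0.0014 xmin/max 0.0553 0.0688
side 0.07 22 z med/max 0.0175 0.024 y R/L -0.0096 0.0085 mid -0.0005 xmin/max 0.0701 0.0808
   tip_mid 0.85 [0.5623 0.0964 0.0969] local 0.0821 -0.0045 0.0198
   tip_left 0.67 [0.4774 0.0919 0.0861] local -0.0029 -0.0018 0.009
   tip_left 0.55 [0.562  0.1087 0.0914] local 0.0828 0.0078 0.0143
   tip_right 0.61 [0.5619 0.0919 0.0901] local 0.0813 -0.009 0.013
   tweezers 0.64 [ 0.7445  0.0847 -0.0013] local 0.2626 -0.0317 -0.0784
```

```bash
python3 - <<'E'
from plan import *
plan([.4802,.0939,.0775,184.89],[(.482,.12,.09,184.9,.02),(.507,.30,.09,166.,.03),(.510,.320,.085,164.9,.012),(.510,.320,.06,164.9,.015)],0.029,astep=.08)
E
```

```text
-- 10
[-0.002, 0.013, -0.006, 0, 0, 0, 0.029, -0.002, 0.013, -0.006, 0, 0, 0, 0.029, -0.006, 0.025, 0, 0, 0, 0.047, 0.029, -0.004, 0.026, 0, 0, 0, 0.047, 0.029, -0.004, 0.026, 0, 0, 0, 0.047, 0.029, -0.002, 0.025, 0, 0, 0, 0.047, 0.029, -0.001, 0.026, 0, 0, 0, 0.047, 0.029, 0.001, 0.026, 0, 0, 0, 0.048, 0.029, 0.001, 0.026, 0, 0, 0, 0.047, 0.029, 0.001, 0.01, 0.002, 0, 0, 0.009, 0.029]
-- 3
[0.001, 0.01, 0.003, 0, 0, 0.01, 0.029, 0, 0, 0.012, 0, 0, 0, 0.029, 0, 0, 0.013, 0, 0, 0, 0.029]
end [5.101000e-01 3.197000e-01 5.950000e-02 1.648938e+02]
```

>>> {"fn": "arm_command", "kwargs": {"motion": [-0.002,0.013,-0.006,0,0,0,0.029,-0.002,0.013,-0.006,0,0,0,0.029,-0.006,0.025,0,0,0,0.047,0.029,-0.004,0.026,0,0,0,0.047,0.029,-0.004,0.026,0,0,0,0.047,0.029,-0.002,0.025,0,0,0,0.047,0.029,-0.001,0.026,0,0,0,0.047,0.029,0.001,0.026,0,0,0,0.048,0.029,0.001,0.026,0,0,0,0.047,0.029,0.001,0.01,0.002,0,0,0.009,0.029]}}

```text
t: 11.2
eef_pos: [0.5075, 0.3134, 0.0862]
eef_rot: [0.125, 0.992, 0.001, 0.001]
contact_force: [-0.9, 0.3, -0.8]
opening: 0.0292
```

>>> {"fn": "arm_command", "kwargs": {"motion": [0.001,0.01,0.003,0,0,0.01,0.029,0,0,0.012,0,0,0,0.029,0,0,0.013,0,0,0,0.029,0,0,0,0,0,0,0.029,0,0,0,0,0,0,0.029]}}

```text
t: 11.7
eef_pos: [0.5079, 0.3184, 0.0563]
eef_rot: [0.132, 0.991, -0.001, -0.001]
contact_force: [0.5, -0.8, -1.8]
opening: 0.029
```

```bash
python3 meas.py b; python3 - <<'E'
import cv2,numpy as np
a=cv2.imread("pics/side_b.png")[140:230,140:270]; cv2.imwrite("pics/sideb_z.png",cv2.resize(a,None,fx=6,fy=6,interpolation=cv2.INTER_CUBIC))
a=cv2.imread("pics/top_b.png")[150:290,140:280]; cv2.imwrite("pics/topb_z.png",cv2.resize(a,None,fx=4,fy=4,interpolation=cv2.INTER_CUBIC))
E
```

```text
t 11.7 tcp [0.5079 0.3184 0.0563] yaw 344.82 tool z [-0.0022 -0.001  -1.    ] open 0.02896 F [ 0.47 -0.75 -1.76]
top 0.04 9 z med/max 0.022 0.0255 y R/L -0.0118 0.008 mid -0.0019 xmin/max 0.0427 0.0539
top 0.055 17 z med/max 0.0226 0.0289 y R/L -0.0116 0.008 mid -0.0018 xmin/max 0.0552 0.0695
top 0.07 13 z med/max 0.0239 0.0312 y R/L -0.012 0.0072 mid -0.0024 xmin/max 0.0713 0.0824
   tip_mid 0.65 [ 0.4843  0.0936 -0.0024] local 0.0361 -0.2231 -0.0587
   tip_mid 0.59 [0.5904 0.2991 0.0744] local 0.0847 0.003 0.0181
   tip_right 0.45 [0.5838 0.2898 0.0748] local 0.0808 -0.0077 0.0185
   tweezers 0.41 [ 0.7498  0.0805 -0.0018] local 0.2958 -0.1663 -0.0581
   tweezers 0.26 [0.5927 0.2976 0.0748] local 0.0873 0.0021 0.0185
side -0.105 14 z med/max 0.0251 0.0285 y R/L -0.0057 0.0016 mid -0.002 xmin/max -0.0974 -0.0863
side -0.085 29 z med/max 0.0245 0.0289 y R/L -0.0066 0.0022 mid -0.0022 xmin/max -0.085 -0.0653
side -0.065 33 z med/max 0.023 0.0287 y R/L -0.0084 0.0079 mid -0.0002 xmin/max -0.0645 -0.046
side 0.04 27 z med/max 0.0219 0.0285 y R/L -0.0096 0.0103 mid 0.0003 xmin/max 0.0412 0.0535
side 0.055 26 z med/max 0.022 0.0282 y R/L -0.0105 0.0099 mid -0.0003 xmin/max 0.0555 0.0698
side 0.07 23 z med/max 0.0239 0.0283 y R/L -0.0095 0.0083 mid -0.0006 xmin/max 0.0709 0.0827
   tip_mid 0.8 [0.5915 0.2938 0.0764] local 0.0872 -0.0018 0.0201
   tip_mid 0.55 [ 0.3671  0.323  -0.0005] local -0.1371 -0.0324 -0.0568
   tip_left 0.63 [0.5933 0.3062 0.0747] local 0.0856 0.0106 0.0184
   tip_right 0.46 [0.591  0.2893 0.0721] local 0.0878 -0.0063 0.0158
   tweezers 0.84 [0.5103 0.3193 0.0712] local 0.0021 0.0015 0.0149
```

View pics/sideb_z.png

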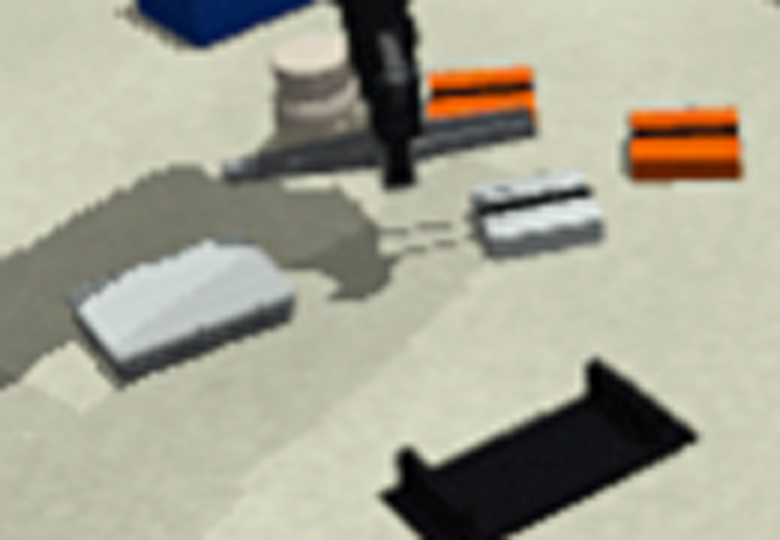

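View pics/topb_z.png

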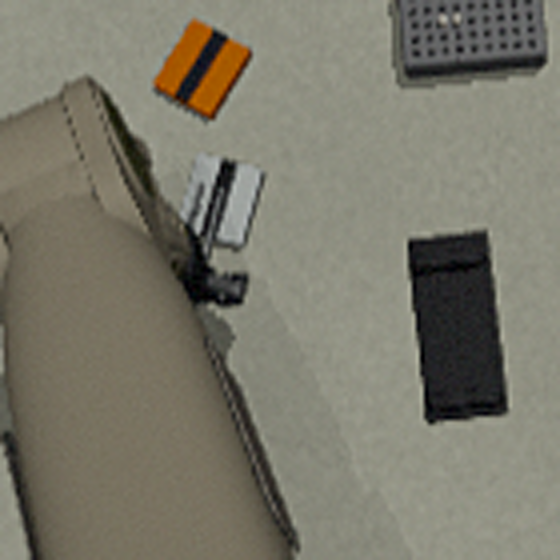

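>>> {"fn": "arm_command", "kwargs": {"motion": [-0.001,0,0.01,0,0,0,0.029,0,0,0.01,0,0,0,0.029,0,0,0.008,0,0,0,0.029,0,0,0.006,0,0,0,0.029,0,0,0,0,0,0,0.029,0,0,0,0,0,0,0.029]}}

```text
t: 12.8
eef_pos: [0.5095, 0.3193, 0.023]
eef_rot: [0.132, 0.991, -0.0, -0.0]
contact_force: [-0.4, 0.3, -1.4]
opening: 0.0292
```

```bash
python3 meas.py c; python3 - <<'E'
from rig import status,optics
import cv2,numpy as np,pickle
from h import *
S=[]
for i in range(10):
    p=optics.read_camera("side"); s=status.get_state(); S.append(np.r_[s["eef_pos"],s["opening"],s["contact_force"]]); 
    last=p
    pickle.dump(p,open(f"pics/side_c{i}.pkl","wb"))
print(np.mean(S,0).round(5),np.std(S,0).round(5),s["t"])
a=cv2.imread("pics/side_c.png")[140:230,140:270]; cv2.imwrite("pics/sidec_z.png",cv2.resize(a,None,fx=6,fy=6,interpolation=cv2.INTER_CUBIC))
a=cv2.imread("pics/top_c.png")[150:290,140:280]; cv2.imwrite("pics/topc_z.png",cv2.resize(a,None,fx=4,fy=4,interpolation=cv2.INTER_CUBIC))
E
```

```text
t 12.8 tcp [0.5095 0.3193 0.023 ] yaw 344.89 tool z [-5.e-04 -2.e-04 -1.e+00] open 0.02925 F [-0.41  0.28 -1.37]
top 0.04 12 z med/max 0.0211 0.0255 y R/L -0.0124 0.0088 mid -0.0018 xmin/max 0.0407 0.0546
top 0.055 12 z med/max 0.0231 0.0293 y R/L -0.0112 0.0074 mid -0.0019 xmin/max 0.0564 0.0698
top 0.07 13 z med/max 0.0216 0.0292 y R/L -0.0106 0.0073 mid -0.0017 xmin/max 0.0701 0.0827
   tip_mid 0.43 [0.5918 0.2998 0.0389] local 0.0846 0.0026 0.0159
   tip_right 0.45 [0.5856 0.2885 0.0441] local 0.0815 -0.0099 0.0211
   tip_right 0.3 [ 0.7478  0.0775 -0.0011] local 0.2931 -0.1713 -0.0241
side -0.105 18 z med/max 0.0232 0.0273 y R/L -0.0104 -0.0015 mid -0.0059 xmin/max -0.0995 -0.0857
side -0.085 28 z med/max 0.0226 0.0293 y R/L -0.0081 0.0023 mid -0.0029 xmin/max -0.0849 -0.0652
side -0.065 32 z med/max 0.023 0.0292 y R/L -0.009 0.0057 mid -0.0017 xmin/max -0.0647 -0.0452
side 0.04 27 z med/max 0.0213 0.0266 y R/L -0.0123 0.0092 mid -0.0016 xmin/max 0.041 0.0541
side 0.055 25 z med/max 0.0217 0.0282 y R/L -0.0104 0.0072 mid -0.0016 xmin/max 0.0559 0.0681
side 0.07 23 z med/max 0.0206 0.0286 y R/L -0.0108 0.0084 mid -0.0012 xmin/max 0.0707 0.0833
   tip_mid 0.74 [0.5876 0.2936 0.0464] local 0.0821 -0.0044 0.0234
   tip_left 0.51 [0.594  0.3055 0.041 ] local 0.0852 0.0087 0.018
   tip_right 0.4 [0.5905 0.2908 0.0396] local 0.0857 -0.0064 0.0166
   tweezers 0.72 [0.5113 0.3173 0.0364] local 0.0023 -0.0015 0.0134
   tweezers 0.55 [ 0.7341 -0.219   0.0043] local 0.3572 -0.4611 -0.0187
[ 0.50962  0.31937  0.02333  0.02898  0.15157 -0.01966 -0.52379] [2.0000e-05 2.0000e-05 4.0000e-05 1.6000e-04 3.8743e-01 4.7324e-01
 2.2064e-01] 13.8
```

View pics/sidec_z.png

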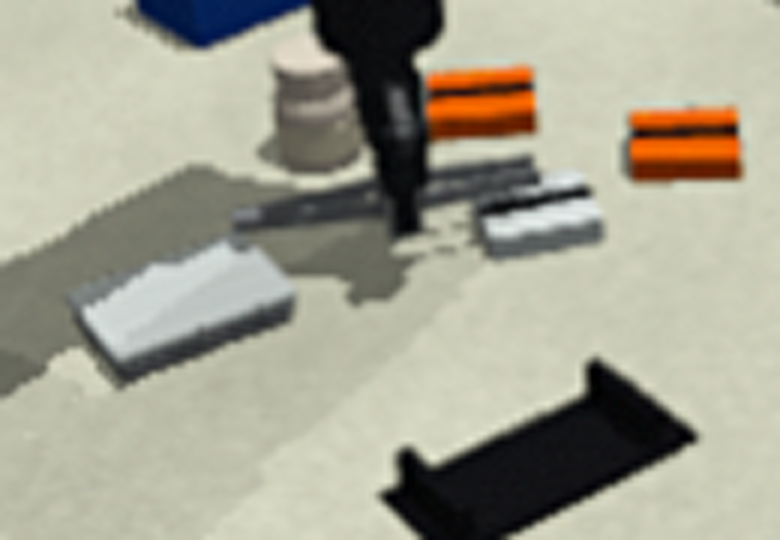

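View pics/topc_z.png

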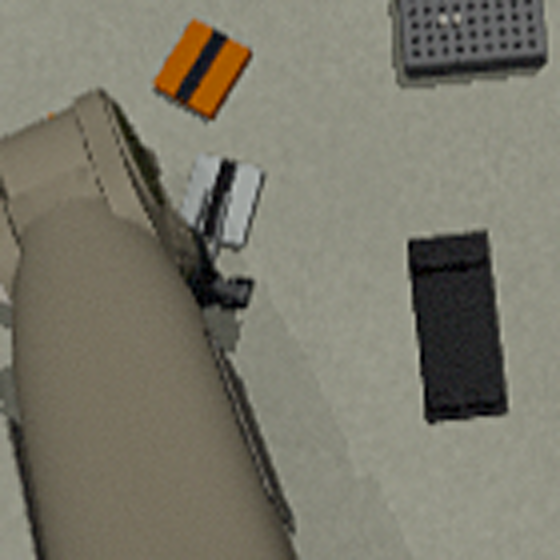

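>>> {"fn": "arm_command", "kwargs": {"motion": [0,0.001,0.002,0,0,0,0.029,0,0,0,0,0,0,0.029,0,0,0,0,0,0,0.029]}}

```text
t: 14.1
eef_pos: [0.5098, 0.3203, 0.0212]
eef_rot: [0.131, 0.991, -0.0, -0.0]
contact_force: [-0.6, 0.5, -0.7]
opening: 0.0292
```

```bash
python3 - <<'E'
from rig import status,optics,mark_of
import pickle
from plan import *
from h import *
def sep(W,T,a,zr,bins):
    f=np.array([cos(a),sin(a)]); l=np.array([-sin(a),cos(a)])
    d=W[...,:2]-T[:2]; lx=d@f; ly=d@l; z=W[...,2]
    out=[]
    for lo,hi in bins:
        k=(abs(ly)<.03)&(z>zr[0])&(z<zr[1])&(lx>lo)&(lx<hi); yy=ly[k]
        if k.sum()<5: out.append(np.nan); continue
        mid=(yy.min()+yy.max())/2; out.append(yy[yy>mid].mean()-yy[yy<=mid].mean())
    return out
bins=[(.04,.055),(.055,.07),(.07,.085)]
for n in("top","side"):
    p=pickle.load(open(f"pics/{n}0.pkl","rb")); print("free",n,np.round(sep(cloud(p),np.array([.4783,.0934]),radians(4.85),(.037,.06),bins),4))
for i in range(10):
    pass
print("c",np.nanmean([sep(cloud(pickle.load(open(f"pics/side_c{i}.pkl","rb"))),np.array([.5092,.3185]),radians(-15.1),(.038,.06),bins) for i in range(10)],0).round(4))
l=np.array([-sin(radians(-15.1)),cos(radians(-15.1))]); f=np.array([cos(radians(-15.1)),sin(radians(-15.1))])
D=[];M=[];S=[];O=[];G=[]
for i in range(10):
  for n in("side","top"):
    p=optics.read_camera(n); s=status.get_state(); S.append(s["opening"]); T=s["eef_pos"]
    pts={}
    for t in("tip_left","tip_right","tip_mid","gauge_mark"):
        for d in mark_of(p,t):
            q=np.array(d["point"]); c=np.array([.588,.298,.021 if t=="gauge_mark" else .043])
            if np.linalg.norm(q-c)<.03: pts[t]=q; break
    if "tip_left" in pts and "tip_right" in pts: e=(pts["tip_left"]-pts["tip_right"])[:2]; D.append((n,round(float(e@l)*1000,1)))
    if "tip_mid" in pts: M.append(pts["tip_mid"])
    if "gauge_mark" in pts: G.append(pts["gauge_mark"])
    O.append([n=="top"]+sep(cloud(p),T,radians(-15.1),(.036,.06),bins))
print(D); print("mid",np.mean(M,0),len(M),"gauge",np.mean(G,0) if G else None,len(G)); O=np.array(O)
print("sep side",np.nanmean(O[O[:,0]==0],0)[1:].round(4),"top",np.nanmean(O[O[:,0]==1],0)[1:].round(4))
print(np.mean(S),s["t"],s["eef_pos"])
E
```

```text
free top [0.0354 0.0338 0.034 ]
free side [0.0333 0.0332 0.0352]
c [0.0208 0.0187 0.018 ]
[('side', 21.1), ('side', 15.8), ('side', 19.4), ('side', 12.0), ('side', 13.0), ('side', 14.2), ('side', 15.1), ('side', 17.0), ('side', 11.2)]
mid [0.59153158 0.29776842 0.04083684] 19 gauge [0.59023158 0.29871579 0.0197    ] 19
sep side [0.0212 0.0191 0.018 ] top [0.0212 0.0189 0.0183]
0.029068275465664317 18.9 [0.50987007 0.32031816 0.02130966]
```

```bash
python3 - <<'E'
from rig import status,optics,mark_of
from h import *
p=optics.read_camera("side"); cv2.imwrite("pics/side_f.png",cv2.cvtColor(p["color"],cv2.COLOR_RGB2BGR))
W=cloud(p); x,y,z=W[...,0],W[...,1],W[...,2]
q=W[(z>.205)&(z<.238)&(x>.57)&(x<.66)&(y>-.345)&(y<-.1)]; a=np.polyfit(q[:,1],q[:,0],1)
for _ in range(4):
    k=abs(q[:,0]-np.polyval(a,q[:,1]))<.006; a=np.polyfit(q[k,1],q[k,0],1)
print("door slope",a)
for t in ("tube_rack","tin","reagent_jar"): print(t,[(np.round(d["point"],3),round(d["conf"],2)) for d in mark_of(p,t)[:2]])
s=status.get_state();print(s["t"],s["opening"],s["contact_force"])
E
```

```text
door slope [0.01335047 0.60848108]
tube_rack [(array([ 0.748,  0.086, -0.001]), 0.69)]
tin [(array([ 0.37 ,  0.324, -0.003]), 0.8), (array([0.591, 0.289, 0.037]), 0.73)]
reagent_jar [(array([0.517, 0.459, 0.003]), 0.68)]
19.3 0.029114485004777202 [ 0.01195137  0.96449791 -0.53700866]
```

View pics/side_f.png

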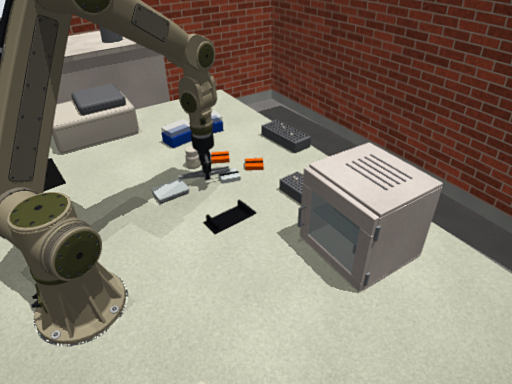

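The picture shows the door flush with the cabinet at about (360,215). The tweezers are level over the metal gauge at about (230,174), the rest is empty at (230,216), and the tin, jar and rack are where they started. I'm handing in.

```bash
python3 -c "
from rig import job; print(job.sign_off())"
```

```text
the job is handed in; nothing more can be done
None
```

I pushed the door shut first, then picked up the tweezers and held them over the metal gauge at about a 15 mm gap. The job was handed in at about 19.3 s, still holding. No verdict was reported.

- **Door:** I pushed until it reached its stop, at about 17 N, and it stayed shut when I backed off. In the last picture its face was turned 0.013 rad from the world y axis. The cabinet itself measured 0.011 to 0.016 rad, so the door is shut to within what I can measure.
- **Tip position:** the networks put the tips about 21 mm above the gauge top and within 2 mm of its middle. The tweezers are level. The tool is turned to -15.1°, and the band measured -15.0° to -15.4°.
- **Tip gap:** the finger opening averaged 29.07 mm against the 29 mm expected. The depth pictures give a gap of about 15.1 mm. Single readings from the tip-finding network scattered from 11 to 21 mm, averaging 15.4 mm, so I trust the gap to about 1 mm.
- **Other things on the bench:** the tin and jar were found within 5 mm of where they started, and the rack within about 6 mm, all close to the networks' error. The heel of the tweezers hangs over the tin with about 1 cm of clearance, worked out rather than measured.

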